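# Latch the splash-guard gate round the lapping plate

## Task

Shut the little gate of the splash guard and latch it: lift the steel latch bar by its upright tab, swing the gate in so the bar passes over the striker on the post, and let the bar drop fully home in the catch so that the gate stays shut by itself. Feel your way and do not force anything against the post or the catch, leave the other things on the bench where they are, and let go at the end.

Things in the scene. Friction and masses are not known exactly. Their poses are not given: they have to be found in the camera images.
- guard: Low white splash guard with wood edges, 110 mm high, fixed on the bench round a steel lapping plate; 296 mm wide, 277 mm deep, walled on three sides, gate side facing the robot. Origin on the bench, on the gate line. Axes: x inwards (the way the gate closes), y left along the gate line, z up. Gate hinge: vertical axis at x 0, y +110 mm. Position and yaw vary.
- gate (a joint): Gate angle, rad: 0 = nominally shut (lying along the guard's -y from the hinge), positive = out towards the robot; -0.125 to 0.8, starts 0.33 to 0.6. Hinge sprung towards 0.5 rad (1 N m/rad, friction 0.2 N m): stays put while open, takes about 5 N at the tab to push shut, springs out if not latched. Panel 12 mm thick, reaching 202 mm from the hinge, top edge 111 mm above the bench.
- gate_hinge (a point): Point on the gate's vertical hinge axis, 110 mm above the bench. Its axes turn with the gate: x is the gate's inward normal, -y points along the gate from hinge to free end. The panel's outer face lies at x = 0 here.
- latch (a joint): Lift of the latch bar, rad: 0 = level, fully dropped; positive = free end raised; up to 0.5. Falls by its own weight. Steel bar 8 mm thick, 16 mm high, about 0.22 kg, outside the gate's outer face; reaches to 249 mm from the hinge axis, past the gate's free edge and across the front of the post.
- latch_pivot (a point): The latch bar's pivot, at the bar's mid-height and mid-thickness: 60 mm along the gate from the hinge axis, 10 mm outside the gate's outer face, 93 mm above the bench. The bar turns here about the gate's normal.
- tab (a point): Grip point on the bar's upright steel tab, 8 mm thick (across the gate), 24 mm wide (along it), in the bar's plane. 16 mm below the tab's top edge; 100 mm along the bar from its pivot (160 mm from the hinge axis); 50 mm above the bar's mid-height, so 143 mm above the bench when down. Raising it 1 mm raises the bar at the catch 1.65 mm. Axes at gate and latch 0: those of the guard.
- post: Wooden gate post, 38 mm wide, 110 mm high, carrying the steel catch, across the gate from the hinge. Origin and axes are those of the guard. The whole catch is screwed on through slots and sits up to 12 mm further in or out (along x) than nominal; this is not reported and must be felt or seen. More than 16 N on the post or catch is forcing it.
- catch (a point): NOMINAL centre of the catch's slot, at the dropped bar's mid-height (93 mm up), 225 mm from the hinge axis. Catch 20 mm wide along y. From outside in: blunt striker 22 mm thick, top 14 mm above the dropped bar's underside; slot 12 mm wide; rubber back stop, up to 138 mm above the bench, giving 1 mm per 6 N. Nominally the dropped bar touches the striker's inner face at gate angle 0.
- jar: Bystander: small amber jar, 52 mm across, 75 mm high; origin at the centre of its underside. Leave alone.
- ball_vise: Bystander: dark steel ball vise, 80 mm across, 70 mm high, 0.9 kg; origin at the centre of its underside. Leave alone.
- parts_tray: Bystander: small wooden tray, 80 x 60 x 25 mm; origin at the centre of its underside. Leave alone.

How it is judged:
On the way:
1. the latch bar is held up above the striker while the gate is brought in to the post (value of joint latch above 0.075 rad and value of joint gate below 0.15 rad), for 0.1 s.
At the end, for the whole second after the job is handed in: The latch bar is down in the catch behind the striker (latch angle under 0.03 rad), the gate is shut (gate angle under 0.065 rad) and at rest with nobody holding it, and the jar, ball vise and tray are within 15 mm of where they stood (value of joint latch below 0.03 rad and value of joint gate below 0.065 rad and velocity of joint gate between -0.05 and 0.05 rad/s and distance of each of jar, ball_vise, parts_tray from where it was at the start of the episode below 0.015 m); the robot touches nothing.
It fails at once if the post or its catch is loaded with more than 16 N (contact force between post and anything else above 16 N).
It fails at once if a bystander is moved more than 15 mm (distance of any of jar, ball_vise, parts_tray from where it was at the start of the episode above 0.015 m).
It also fails if it takes over 58 s, if anything falls off the work surface, if the arm or the gripper's body presses on something with over 40 N, if the wrist force passes 120 N, or if a joint passes its speed limit or range.

## Robot

A 6-joint arm with a two-finger parallel gripper is mounted at the origin on the work surface. World frame = base frame: x ahead of the robot, y to its left, z up, the work surface at z = 0. Lengths are in m, angles in rad, forces in N, time in s.
With the tool pointing down it reaches from about 0.425 to 1.125 m from the base axis. Payload 14.9 kg.
Tool frame: the origin (TCP) lies at the very end of the fingers, on their centre line; the grasp point (between the pads) lies 19 mm behind it (hold_point_z is the distance from the TCP to the grasp point, in m); y points along the fingers, x is the direction in which the jaws open and shut, and the axes are right-handed (so a half turn about y gives the same grasp; the last joint's range is limited). The gripper opens to 91 mm and grips with 3 to 60 N. Pads are 32 mm wide; open, the fingers measure 118 mm over their backs; the gripper's body (76 mm by 178 mm) begins 60 mm behind the grasp point.
Start: joints at [1.232, 0.379, 1.734, -0, 1.028, -0.033], TCP at [0.211, 0.668, 0.214] pointing down, gripper open.
Joint ranges: [-2.77, 2.77], [-0.74, 2.19], [0, 2.66], [-1.06, 4.2], [0.31, 2.87], [-3.08, 3.08]. Speed limits (rad/s): [1.89, 1.89, 2.39, 3.14, 3.14, 3.14].

## Interface

Orientations are given as a 3x3 rotation matrix whose columns are the frame's x, y, z axes.
In Python, from cell import * gives the robot as it stands.
- The arm moves only by the shell command python3 -m crank 'ROWS'. ROWS is JSON, a list that holds one entry, the list of rows, each a list of 7 numbers: the turn, a rotation vector about the tool's x, y, z in rad, then the shift along the tool's x, y, z in m, then the opening, from 0 (shut) to 1 (fully open). In form: [[[wx, wy, wz, x, y, z, claw], ...]]. A call has 1 to 5 rows; each row is the pose to reach, as a shift and turn from the pose commanded when the call began, along the tool's axes at that moment; what a row does not reach only later rows make up. A row lasts 1/10 s, in which the tool goes at most 50 mm and 8.59 degrees, less where a joint would pass 70% of its speed; a pose out of reach is approached as far as the arm can. A call with a gripper value outside its range is refused whole. The fingers move at their own pace and stop on an object; the grip force is fixed at half the most. Time passes only in rows, so rows that repeat a pose let the fingers close. It gives the time, the measured TCP pose, the force and the opening at its end, in the units of the state.
- sense(): the state, without advancing time (a new reading comes with each control period).
- camera(name): name is "scene" or "top"; returns a dict with "image" (400x640x3 uint8, red, green, blue), "depth" (400x640 float32, m along the optical axis (not along the pixel's ray), 0 where there is no reading), "fx", "fy", "cx", "cy" (pixels), "xyz" and "attitude" of the camera in the world. Camera axes: x right, y up, looking along -z (the intrinsics and any distortion apply to the point x, -y, -z); pixel columns grow to the right and rows downward; lengths in m; the calibration is good to about 2 mm. A picture is of the moment at which its call begins.
- hand_in(): hands the job in, once; it reports no verdict.
The state is a dict: "time_s": time; "joint_pos": joint angles; "qvel": joint speeds; "joint_torque": joint torques, N m; "ee_pos": TCP position; "eef_rot": TCP orientation; "force": force on the tool from outside, world axes, zero at the start; "moment": the same for the moment, N m; "gripper_width": finger opening in m.
Only numpy, scipy, OpenCV 4.12 (cv2) and the standard library are available. Lean on these libraries where they do the work, as an engineer would, in place of code of your own. Each camera call takes 0.05 s, during which the arm holds its last target. There are 200 camera calls.

## Working session

There is one attempt and no reset: what is moved stays moved. The work goes in short steps, Python scripts to look and compute and a shell command to move; the robot and the scene stay as the last step left them, time stands still between calls to the robot, and variables do not carry over. Pictures are saved under pics/ and viewed, about 8 in all and at most 12, crops included, and the job is handed in when it is done.

```bash
ls; mkdir -p pics
cat > h.py <<'E'
from cell import *
import numpy as np, cv2
def snap(n,f):
    c=camera(n); cv2.imwrite(f'pics/{f}.png',c['image'][:,:,::-1]); np.savez(f'pics/{f}.npz',**c); return c
def load(f): return dict(np.load(f'pics/{f}.npz'))
def pts(c):
    v,u=np.mgrid[0:400,0:640]; d=c['depth']
    P=np.stack([(u-c['cx'])/c['fx']*d,-(v-c['cy'])/c['fy']*d,-d],-1)
    return P@np.array(c['attitude']).T+c['xyz']
E
python3 - <<'E'
from h import *
s=sense(); print(s)
for n in('scene','top'):
    c=snap(n,n+'0'); print(n,{k:c[k] for k in c if k not in('image','depth')},(c['depth']>0).mean())
E
```

```text
pics
{'time_s': 0.0, 'joint_pos': array([ 1.23173839e+00,  3.79409794e-01,  1.73480710e+00, -3.83466598e-07,
        1.02846865e+00, -3.32753833e-02]), 'qvel': array([-0.00164719,  0.00127643, -0.00158307,  0.00022057,  0.00039913,
        0.00055573]), 'joint_torque': array([ 1.56596107e-03, -7.63715887e+01, -4.34357107e+01,  6.51032198e-02,
        4.25848458e-02, -9.00125883e-05]), 'ee_pos': array([0.21058166, 0.66714859, 0.21327435]), 'eef_rot': array([[ 3.01039129e-01, -3.63185808e-04, -9.53611719e-01],
       [ 9.53611163e-01, -1.03078394e-03,  3.01039346e-01],
       [-1.09230086e-03, -9.99999403e-01,  3.60317426e-05]]), 'force': array([0.63854493, 0.03437276, 0.24942732]), 'moment': array([ 0.01022444,  0.01169722, -0.03181601]), 'gripper_width': 0.09094492950028932}
scene {'fx': 374.3861799609422, 'fy': 374.3861799609422, 'cx': 321.54872684625497, 'cy': 208.59922412112908, 'xyz': array([1.19922229, 0.45420957, 0.68451697]), 'attitude': array([[-0.56256987, -0.51838135,  0.64404651],
       [ 0.82653879, -0.33505049,  0.45229947],
       [-0.01867551,  0.78677948,  0.6169516 ]])} 0.99573046875
top {'fx': 373.3954092446253, 'fy': 373.3954092446253, 'cx': 321.5575211968004, 'cy': 197.9327237775123, 'xyz': array([0.44017473, 0.03811067, 0.8602576 ]), 'attitude': array([[-0.02739347,  0.97665955, -0.21303925],
       [-0.99962201, -0.0272612 ,  0.00355903],
       [-0.00233175,  0.21305622,  0.97703716]])} 0.996109375
```

View pics/scene0.png

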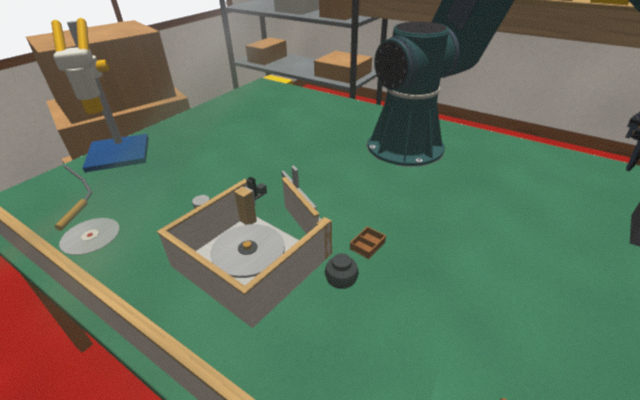

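View pics/top0.png

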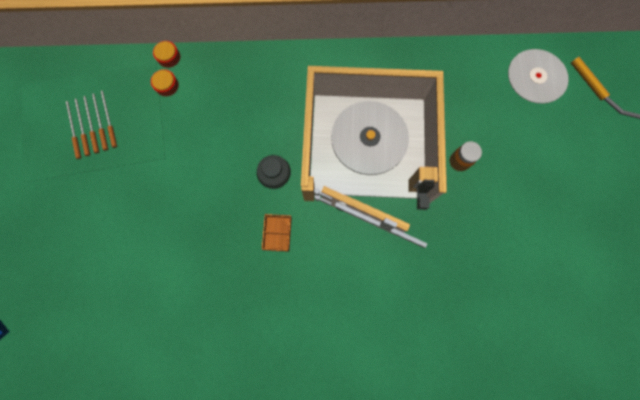

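Run:
```python
from h import *
t=load('top0'); P=pts(t)
z=P[...,2]
# rim heights
m=(z>0.095)&(z<0.125); m[:55]=0; m[:,:290]=0;m[:,460:]=0; m[260:]=0
hsv=cv2.cvtColor(t['image'],cv2.COLOR_RGB2HSV)
wood=m&(hsv[...,1]>90)&(hsv[...,0]>8)&(hsv[...,0]<28)
def line(mask,name):
    Q=P[mask]; vx=cv2.fitLine(Q[:,:2].astype(np.float32),cv2.DIST_HUBER,0,.01,.01).ravel(); print(name,mask.sum(),vx,'yawx',np.degrees(np.arctan2(vx[1],vx[0])),'z',np.median(Q[:,2]), Q.min(0),Q.max(0))
U=np.zeros_like(m)
def box(a,b,c,d):
    k=U.copy(); k[c:d,a:b]=1; return k&wood
line(box(300,450,64,78),'back'); line(box(302,316,85,175),'left'); line(box(434,448,85,165),'right')
g=box(318,412,185,232); line(g,'gate')
hi=(z>0.128)&(z<.2); hi[:150]=0;hi[260:]=0;hi[:,:300]=0;hi[:,450:]=0
for n,l in ((n,l) for n,l in [('tab/backstop',hi)]):
    k,lab,st,ce=cv2.connectedComponentsWithStats(l.astype(np.uint8)); 
    for i in range(1,k): print(st[i],P[lab==i].mean(0),P[lab==i].min(0),P[lab==i].max(0))
s=load('scene0'); Q=pts(s); zz=Q[...,2]
hi=(zz>0.125)&(zz<.2);hi[:150]=0;hi[260:]=0;hi[:,:180]=0;hi[:,335:]=0
k,lab,st,ce=cv2.connectedComponentsWithStats(hi.astype(np.uint8)); 
for i in range(1,k): print('scene',st[i],Q[lab==i].mean(0),Q[lab==i].min(0),Q[lab==i].max(0))
def up(a,c,r): return cv2.resize(a[r[1]:r[3],r[0]:r[2],::-1],None,fx=4,fy=4,interpolation=cv2.INTER_CUBIC)
a=up(t['image'],t,(300,160,440,260)); b=up(s['image'],s,(230,160,340,260))
cv2.imwrite('pics/crop_t.png',a); cv2.imwrite('pics/crop_s.png',b)
```

```text
back 1041 [ 0.06266142  0.99803483  0.884106   -0.08609867] yawx 86.40741 z 0.11524442664479528 [ 0.86617994 -0.23801969  0.09719336] [0.9024986  0.05992729 0.12064142]
left 596 [ 0.99742305 -0.07174425  0.7517777   0.06202656] yawx -4.114177 z 0.11562454574647846 [0.65402579 0.04936243 0.10905788] [0.85623852 0.0744983  0.11975442]
right 625 [ 0.997357   -0.07265641  0.75580496 -0.22163354] yawx -4.1665764 z 0.11564392561066439 [ 0.66732032 -0.23638884  0.10295425] [ 0.8489264  -0.20881995  0.11964671]
gate 631 [ 0.44041434  0.89779466  0.5811631  -0.05207231] yawx 63.869675 z 0.11058968243230605 [ 0.5331286  -0.13808169  0.09507637] [0.62669357 0.03406944 0.11454778]
[423 179  11   9  89] [ 0.62277284 -0.1790369   0.13612729] [ 0.61516302 -0.18988742  0.12865218] [ 0.63103111 -0.17006495  0.14113222]
[381 218  16  11  97] [ 0.54232577 -0.09173727  0.1519486 ] [ 0.53493257 -0.10465063  0.12901226] [ 0.5508051  -0.0805029   0.16278518]
scene [291 166   8  15  81] [ 0.54691001 -0.08945644  0.1441819 ] [ 0.53712147 -0.10591916  0.12501908] [ 0.55431647 -0.07934505  0.16003433]
scene [246 176  10  10  62] [ 0.62604287 -0.17682734  0.13310106] [ 0.61292164 -0.19031215  0.12500249] [ 0.63352497 -0.16615645  0.14001857]
```

View pics/crop_t.png

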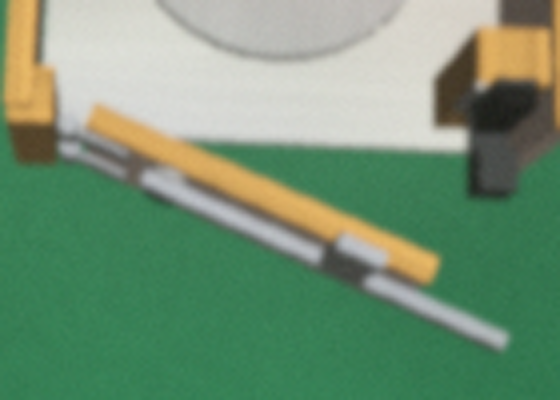

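View pics/crop_s.png

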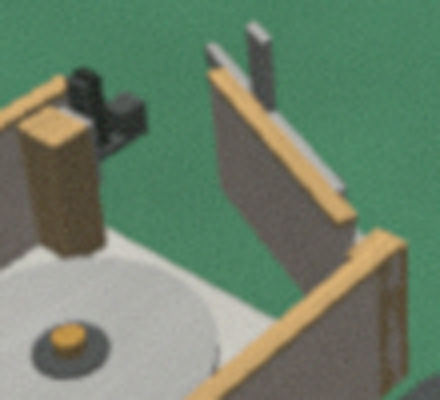

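```bash
cat >> h.py <<'E'
from scipy.spatial.transform import Rotation as Ro
yaw=np.radians(-4.0); GX=np.array([np.cos(yaw),np.sin(yaw),0]); GY=np.array([-np.sin(yaw),np.cos(yaw),0]); Zw=np.array([0,0,1.])
H=np.array([.624,.0482,0])
def tgt(g,phi,up=0,hp=.019,dn=0):
    """tool pose gripping the tab at gate angle g, latch phi. jaw x = inward normal"""
    Rz=Ro.from_euler('z',-g).as_matrix(); n=Rz@GX; e=-(Rz@GY)   # e: hinge->free end
    # positive gate = free end outwards (-n)
    c,s=np.cos(phi),np.sin(phi)
    a=-s*e*-1*-1+c*Zw   # tool up direction tilted with bar: bar dir c e + s z, up = -s e + c z
    p=H-.010*n+.093*Zw+.060*e+.1*(c*e+s*Zw)+.05*a
    R=np.stack([n,-a,np.cross(n,-a)],1)
    return p-hp*a*1.0+up*Zw+dn*n,R
def delta(p,R,p0=None,R0=None):
    s=sense(); p0=s['ee_pos'] if p0 is None else p0; R0=s['eef_rot'] if R0 is None else R0
    return np.round(np.r_[Ro.from_matrix(R0.T@R).as_rotvec(),R0.T@(p-p0)],4)
E
python3 - <<'E'
from h import *
for f in('top0','scene0'):
    c=load(f);P=pts(c);L=(P-H)@np.stack([GX,GY,Zw],1)
    m=(abs(L[...,1]+.225)<.008)&(L[...,0]<.06)&(L[...,0]>-.07)&(L[...,2]>.03)
    q=L[m]; q=q[np.argsort(q[:,0])]
    print(f); 
    for k in range(-60,60,4):
        b=q[(q[:,0]*1000>=k)&(q[:,0]*1000<k+4)]
        if len(b): print(k,len(b),np.round(b[:,2].min(),3),np.round(np.median(b[:,2]),3),np.round(b[:,2].max(),3))
g=.386
p,R=tgt(g,0); print(p,R); print(delta(p+[0,0,.213-p[2]],R))
E
```

```text
top0
-28 25 0.079 0.093 0.1
-24 19 0.079 0.099 0.1
-20 20 0.08 0.098 0.1
-16 19 0.078 0.099 0.101
-12 19 0.079 0.098 0.1
-8 13 0.08 0.098 0.103
-4 2 0.08 0.081 0.081
0 15 0.076 0.078 0.081
4 53 0.076 0.104 0.14
8 38 0.077 0.123 0.14
12 29 0.082 0.133 0.141
16 27 0.077 0.125 0.139
20 30 0.064 0.133 0.139
24 7 0.041 0.09 0.111
28 12 0.037 0.11 0.113
32 12 0.108 0.11 0.112
36 14 0.108 0.109 0.114
40 14 0.108 0.109 0.112
44 15 0.108 0.11 0.113
48 16 0.108 0.11 0.112
52 13 0.108 0.11 0.112
56 7 0.109 0.11 0.111
scene0
-28 9 0.075 0.091 0.098
-24 6 0.076 0.092 0.098
-20 16 0.072 0.092 0.1
-16 6 0.081 0.097 0.099
-12 9 0.077 0.097 0.101
-8 26 0.077 0.09 0.099
-4 6 0.074 0.08 0.093
0 3 0.071 0.075 0.077
4 7 0.077 0.082 0.136
8 27 0.077 0.111 0.138
12 23 0.073 0.117 0.138
16 21 0.075 0.117 0.138
20 30 0.109 0.128 0.14
24 13 0.03 0.11 0.138
28 4 0.109 0.11 0.11
32 6 0.108 0.111 0.111
36 6 0.108 0.11 0.11
40 8 0.107 0.109 0.11
44 5 0.067 0.109 0.109
48 6 0.095 0.11 0.111
52 7 0.085 0.109 0.11
56 82 0.03 0.072 0.11
[ 0.54459015 -0.09106261  0.124     ] [[ 0.89790337 -0.          0.44019261]
 [-0.44019261 -0.          0.89790337]
 [ 0.         -1.         -0.        ]]
[ 8.0000e-04  1.7208e+00 -8.0000e-04 -6.2250e-01  9.0000e-04 -5.4670e-01]
```

```bash
python3 -m crank '[[[0,0.13,0,-0.037,-0.004,-0.032,1],[0,0.26,0,-0.074,-0.008,-0.064,1],[0,0.38,0,-0.11,-0.012,-0.096,1],[0,0.5,0,-0.146,-0.016,-0.128,1],[0,0.62,0,-0.183,-0.02,-0.16,1]]]'
python3 - <<'E'
from h import *
p,R=tgt(.386,0); print(delta(p+[0,0,.22-p[2]],R))
E
```

```text
time_s: 0.6
ee_pos: [0.3085, 0.443, 0.2338]
eef_rot: [[0.802, -0.0, -0.598], [0.598, -0.0, 0.802], [-0.0, -1.0, -0.0]]
force: [1.5, -0.5, 0.2]
gripper_width: 0.0911
[ 3.0000e-04  1.0962e+00 -2.0000e-04 -1.2980e-01  1.3900e-02 -5.6930e-01]
```

```bash
python3 -m crank '[[[0,0.12,0,-0.011,0,-0.048,1],[0,0.24,0,-0.022,0.002,-0.096,1],[0,0.36,0,-0.033,0.004,-0.144,1],[0,0.48,0,-0.044,0.006,-0.192,1],[0,0.6,0,-0.055,0.007,-0.24,1]]]'
python3 - <<'E'
from h import *
p,R=tgt(.386,0); print(delta(p+[0,0,.22-p[2]],R))
E
```

```text
time_s: 1.1
ee_pos: [0.4088, 0.2181, 0.2268]
eef_rot: [[0.999, 0.0, -0.04], [0.04, 0.0, 0.999], [0.0, -1.0, 0.0]]
force: [0.7, 0.3, -0.4]
gripper_width: 0.0909
[-0.000e+00  4.962e-01  1.000e-04  1.232e-01  6.800e-03 -3.144e-01]
```

```bash
python3 -m crank '[[[0,0.12,0,0.018,0,-0.045,1],[0,0.24,0,0.036,0.001,-0.09,1],[0,0.36,0,0.054,0.002,-0.135,1],[0,0.45,0,0.07,0.004,-0.18,1],[0,0.496,0,0.088,0.006,-0.225,1]]]'; python3 -m crank '[[[0,0,0,-0.011,0,-0.045,1],[0,0,0,-0.012,0,-0.09,1],[0,0,0,-0.012,0,-0.095,1],[0,0,0,-0.012,0,-0.095,1]]]';python3 - <<'E'
from h import *
p,R=tgt(.386,0); print(p,delta(p,R)); snap('scene','s1');c=snap('top','t1')
s=load('s1')['image'][:,:,::-1]
cv2.imwrite('pics/s1c.png',cv2.resize(s[60:280,180:400],None,fx=2.6,fy=2.6))
E
```

```text
time_s: 1.6
ee_pos: [0.5068, -0.0029, 0.2209]
eef_rot: [[0.898, 0.0, 0.439], [-0.439, 0.0, 0.898], [-0.0, -1.0, 0.0]]
force: [0.4, 0.1, -0.0]
gripper_width: 0.0913
time_s: 2.0
ee_pos: [0.4541, -0.0818, 0.221]
eef_rot: [[0.899, 0.0, 0.438], [-0.438, 0.0, 0.899], [0.0, -1.0, 0.0]]
force: [1.0, -0.6, 0.4]
gripper_width: 0.0915
[ 0.54459015 -0.09106261  0.124     ] [-0.0001  0.0025  0.0001  0.0854  0.097   0.0313]
```

View pics/s1c.png

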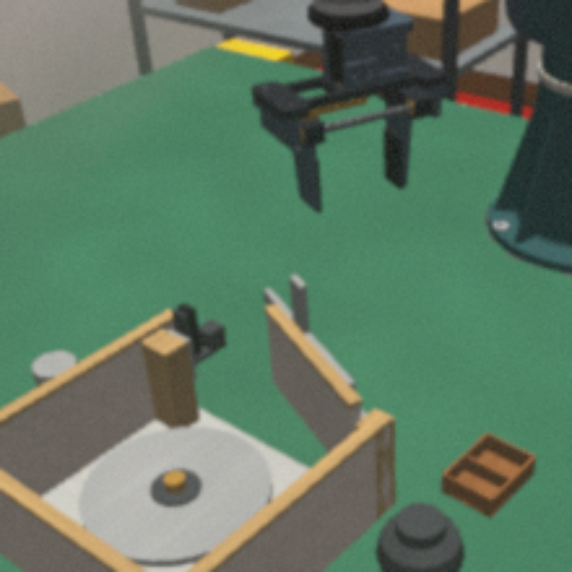

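```bash
python3 -m crank '[[[0,0,0,0.043,0,0.016,1],[0,0.002,0,0.085,0,0.031,1],[0,0.002,0,0.085,0.02,0.031,1],[0,0.002,0,0.085,0.05,0.031,1],[0,0.002,0,0.085,0.05,0.031,1]]]';python3 - <<'E'
from h import *
p,R=tgt(.386,0); print(p,delta(p,R)); c=snap('top','t2');s=snap('scene','s2')
a=cv2.resize(s['image'][100:260,200:360,::-1],None,fx=2.5,fy=2.5);b=cv2.resize(c['image'][130:290,300:460,::-1],None,fx=2.5,fy=2.5)
cv2.imwrite('pics/j2.png',np.hstack([a,b]))
E
```

```text
time_s: 2.6
ee_pos: [0.543, -0.0884, 0.1676]
eef_rot: [[0.9, -0.005, 0.436], [-0.436, 0.001, 0.9], [-0.005, -1.0, -0.001]]
force: [-0.3, -0.4, 0.9]
gripper_width: 0.0911
[ 0.54459015 -0.09106261  0.124     ] [ 0.0013  0.0047 -0.0055  0.0028  0.0436 -0.0016]
```

View pics/j2.png

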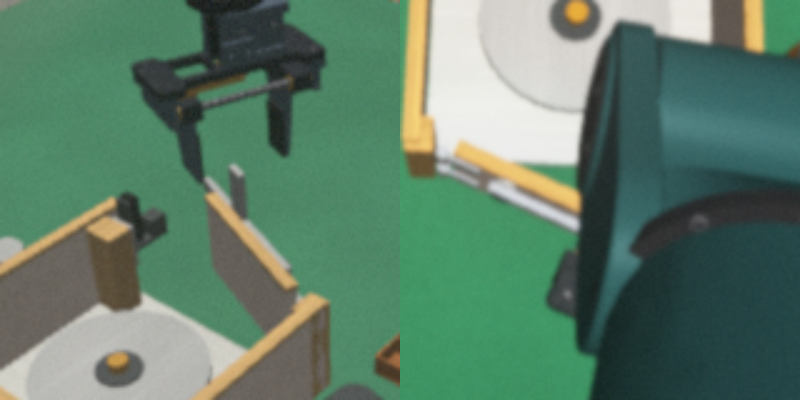

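```bash
python3 -m crank '[[[0,0.005,-0.005,0.003,0.022,-0.001,1],[0,0.005,-0.005,0.003,0.043,-0.001,1],[0,0.005,-0.005,0.003,0.043,-0.001,1]]]';python3 -m crank '[[[0,0,0,0,0,0,0.5],[0,0,0,0,0,0,0.25],[0,0,0,0,0,0,0.15],[0,0,0,0,0,0,0.12],[0,0,0,0,0,0,0.12]]]'
```

```text
time_s: 3.0
ee_pos: [0.5462, -0.0919, 0.1275]
eef_rot: [[0.897, 0.003, 0.442], [-0.442, -0.002, 0.897], [0.004, -1.0, -0.0]]
force: [-0.1, -0.0, 0.0]
gripper_width: 0.0911
time_s: 3.5
ee_pos: [0.5469, -0.0925, 0.1284]
eef_rot: [[0.897, 0.005, 0.442], [-0.442, -0.002, 0.897], [0.006, -1.0, 0.0]]
force: [0.3, -0.8, -0.4]
gripper_width: 0.0536
```

```bash
python3 -m crank '[[[0,0,0,-0.001,0.003,0,0.08],[0,0,0,-0.001,0.003,0,0.05],[0,0,0,-0.001,0.003,0,0.0],[0,0,0,-0.001,0.003,0,0],[0,0,0,-0.001,0.003,0,0]]]';python3 -m crank '[[[0,0,0,0,0,0,0],[0,0,0,0,0,0,0],[0,0,0,0,0,0,0],[0,0,0,0,0,0,0]]]'; python3 -c "
from h import *
s=sense();print(s['ee_pos'],s['force'],s['moment'])"
```

```text
time_s: 4.0
ee_pos: [0.5458, -0.092, 0.1249]
eef_rot: [[0.897, 0.004, 0.442], [-0.442, -0.002, 0.897], [0.005, -1.0, 0.0]]
force: [-0.3, 0.5, 0.5]
gripper_width: 0.0141
time_s: 4.4
ee_pos: [0.5454, -0.0919, 0.1248]
eef_rot: [[0.897, 0.004, 0.442], [-0.442, -0.002, 0.897], [0.004, -1.0, -0.0]]
force: [-2.9, 0.1, 3.1]
gripper_width: 0.0078
[ 0.54543904 -0.09193945  0.12481127] [-2.91392301  0.10104995  3.08648218] [0.12623047 1.1265886  0.33626467]
```

Run:
```python
from h import *
p0,R0=tgt(.386,0)
for f in(.035,.07,.105,.14): print('lift',f,delta(*tgt(.386,f),p0,R0))
p0,R0=tgt(.386,.14)
for g in(.34,.29,.24,.19,.14,.09,.05,.02,0): print('g',g,delta(*tgt(g,.14),p0,R0))
```

```text
lift 0.035 [-0.035  -0.     -0.     -0.     -0.0035  0.0011]
lift 0.07 [-0.07    0.      0.     -0.     -0.0069  0.0024]
lift 0.105 [-0.105   0.     -0.     -0.     -0.0103  0.0038]
lift 0.14 [-0.14    0.      0.      0.     -0.0137  0.0053]
g 0.34 [-0.     -0.0455 -0.0064  0.0071  0.     -0.0003]
g 0.29 [ 0.     -0.0951 -0.0134  0.0149  0.     -0.0002]
g 0.24 [-0.     -0.1446 -0.0204  0.0226 -0.      0.0002]
g 0.19 [-0.000e+00 -1.941e-01 -2.740e-02  3.030e-02 -1.000e-04  1.000e-03]
g 0.14 [ 0.     -0.2436 -0.0343  0.038  -0.0003  0.0022]
g 0.09 [-0.     -0.2931 -0.0413  0.0456 -0.0005  0.0038]
g 0.05 [-0.     -0.3327 -0.0469  0.0516 -0.0007  0.0053]
g 0.02 [ 0.     -0.3624 -0.0511  0.056  -0.0009  0.0066]
g 0 [ 0.     -0.3822 -0.0539  0.059  -0.0011  0.0075]
```

```bash
python3 -m crank '[[[-0.02,0,0,0,-0.002,0.0006,0],[-0.035,0,0,0,-0.0035,0.0011,0],[-0.05,0,0,0,-0.005,0.0017,0],[-0.07,0,0,0,-0.007,0.0024,0]]]';python3 -m crank '[[[-0.018,0,0,0,-0.0017,0.0007,0],[-0.035,0,0,0,-0.0034,0.0013,0],[-0.052,0,0,0,-0.005,0.002,0],[-0.07,0,0,0,-0.0068,0.0028,0],[-0.07,0,0,0,-0.0068,0.0028,0]]]'
```

```text
time_s: 4.8
ee_pos: [0.5465, -0.0897, 0.1319]
eef_rot: [[0.897, -0.028, 0.441], [-0.442, -0.066, 0.895], [0.004, -0.997, -0.072]]
force: [-4.0, 3.8, -2.8]
gripper_width: 0.0082
time_s: 5.3
ee_pos: [0.5481, -0.0869, 0.1387]
eef_rot: [[0.897, -0.059, 0.438], [-0.441, -0.129, 0.888], [0.005, -0.99, -0.142]]
force: [-5.4, -3.7, -0.3]
gripper_width: 0.0078
```

```bash
python3 -m crank '[[[0,-0.0455,-0.0064,0.0071,0,-0.0003,0],[0,-0.0951,-0.0134,0.0149,0,-0.0002,0],[0,-0.145,-0.02,0.0226,0,0.0002,0],[0,-0.17,-0.024,0.0264,0,0.0006,0],[0,-0.194,-0.027,0.0303,0,0.001,0]]]'
python3 - <<'E'
from h import *
s=sense(); f=s['force']; print(s['ee_pos'],f@s['eef_rot'],s['moment'])
c=snap('scene','s3'); cv2.imwrite('pics/s3c.png',cv2.resize(c['image'][140:260,210:350,::-1],None,fx=4,fy=4,interpolation=cv2.INTER_CUBIC))
E
```

```text
time_s: 5.8
ee_pos: [0.5756, -0.0994, 0.1384]
eef_rot: [[0.966, -0.033, 0.256], [-0.258, -0.137, 0.956], [0.004, -0.99, -0.141]]
force: [-6.6, 1.3, -1.5]
gripper_width: 0.008
[ 0.57559414 -0.09936149  0.13835132] [-6.74967985  1.55859837 -0.25190461] [0.39572614 1.38126602 0.29899818]
```

View pics/s3c.png

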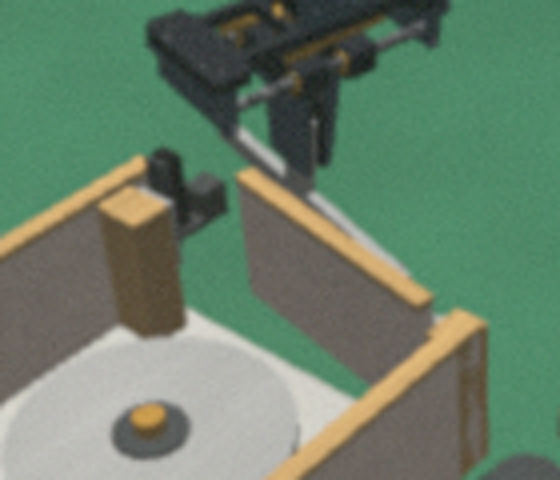

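Run:
```python
from h import *
c=load('s3');P=pts(c)
# crop px (235..300,130..180)/4 + (210,140)
Q=P[170:187,266:290].reshape(-1,3); im=c['image'][170:187,266:290].reshape(-1,3).astype(int)
m=(im.min(1)>110)&(im.max(1)-im.min(1)<40)&(Q[:,2]>.06)&(Q[:,2]<.15)
L=(Q-H)@np.stack([GX,GY,Zw],1)
L=L[m]; L=L[np.argsort(L[:,1])]; print(np.round(L[::max(1,len(L)//20)],3)); r=np.hypot(L[:,0],L[:,1]); print(np.round(r[::max(1,len(L)//20)],3))
p,R=tgt(.192,.14); print(p,sense()['ee_pos'])
```

```text
[[-0.05  -0.223  0.122]
 [-0.052 -0.222  0.122]
 [-0.051 -0.217  0.121]
 [-0.046 -0.216  0.121]
 [-0.05  -0.213  0.12 ]
 [-0.046 -0.212  0.122]
 [-0.051 -0.209  0.124]
 [-0.049 -0.208  0.119]
 [-0.044 -0.207  0.122]
 [-0.052 -0.203  0.119]
 [-0.041 -0.2    0.122]
 [-0.046 -0.197  0.121]
 [-0.048 -0.195  0.121]
 [-0.041 -0.192  0.119]
 [-0.042 -0.189  0.12 ]
 [-0.037 -0.185  0.121]
 [-0.04  -0.184  0.12 ]
 [-0.043 -0.183  0.118]
 [-0.044 -0.18   0.119]
 [-0.037 -0.178  0.117]
 [-0.039 -0.176  0.117]
 [-0.04  -0.173  0.117]]
[0.229 0.228 0.223 0.221 0.219 0.217 0.215 0.214 0.211 0.21  0.204 0.203
 0.2   0.196 0.194 0.189 0.188 0.188 0.186 0.182 0.18  0.178]
[ 0.57430051 -0.09863576  0.13765101] [ 0.57614394 -0.09943983  0.13846377]
```

Run:
```python
from h import *
p0,R0=tgt(.192,.14)
for f,g in((.16,.192),(.16,.16),(.16,.13),(.16,.10),(.16,.08)): print(g,delta(*tgt(g,f),p0,R0))
p0,R0=tgt(.08,.16)
for g in(.06,.04,.02,.01,0,-.01,-.02,-.03,-.04,-.05,-.06,-.07): print(g,delta(*tgt(g,.16),p0,R0))
```

```text
0.192 [-0.02   -0.     -0.     -0.     -0.002   0.0006]
0.16 [-0.02   -0.0316 -0.0048  0.0049 -0.002   0.0004]
0.13 [-0.02   -0.0613 -0.0093  0.0095 -0.0019  0.0003]
0.1 [-0.02   -0.091  -0.0137  0.0142 -0.002   0.0004]
0.08 [-0.02   -0.1107 -0.0167  0.0173 -0.002   0.0005]
0.06 [-0.     -0.0197 -0.0032  0.0031  0.     -0.0002]
0.04 [-0.     -0.0395 -0.0064  0.0062  0.     -0.0003]
0.02 [-0.     -0.0592 -0.0096  0.0092  0.0001 -0.0003]
0.01 [-0.     -0.0691 -0.0112  0.0108  0.0001 -0.0003]
0 [ 0.     -0.079  -0.0127  0.0123  0.     -0.0003]
-0.01 [ 0.     -0.0889 -0.0143  0.0139  0.     -0.0003]
-0.02 [-0.     -0.0987 -0.0159  0.0154  0.     -0.0002]
-0.03 [-0.     -0.1086 -0.0175  0.0169  0.     -0.0002]
-0.04 [-0.000e+00 -1.185e-01 -1.910e-02  1.850e-02  0.000e+00 -1.000e-04]
-0.05 [-0.     -0.1283 -0.0207  0.02   -0.      0.    ]
-0.06 [-0.000e+00 -1.382e-01 -2.230e-02  2.160e-02 -0.000e+00  1.000e-04]
-0.07 [-0.     -0.1481 -0.0239  0.0231 -0.      0.0002]
```

```bash
python3 -m crank '[[[-0.02,0,0,0,-0.002,0.0006,0],[-0.02,-0.032,-0.005,0.005,-0.002,0.0004,0],[-0.02,-0.061,-0.009,0.0095,-0.002,0.0003,0],[-0.02,-0.091,-0.014,0.0142,-0.002,0.0004,0],[-0.02,-0.111,-0.017,0.0173,-0.002,0.0005,0]]]'
python3 - <<'E'
from h import *
s=sense(); print(s['ee_pos'],s['force']@s['eef_rot'],s['moment'])
E
```

```text
time_s: 6.35
ee_pos: [0.5923, -0.1028, 0.1403]
eef_rot: [[0.989, -0.021, 0.147], [-0.149, -0.161, 0.976], [0.003, -0.987, -0.162]]
force: [-6.9, 2.0, -3.5]
gripper_width: 0.008
[ 0.59232555 -0.10278752  0.14033277] [-7.16758635  3.26835494  1.54374966] [0.58001093 1.460885   0.22050752]
```

```bash
python3 -m crank '[[[0,-0.01,-0.0016,0.0015,0,0,0],[0,-0.02,-0.003,0.0031,0,0,0],[0,-0.03,-0.005,0.0046,0,-0.0002,0],[0,-0.04,-0.0064,0.0062,0,-0.0003,0],[0,-0.04,-0.0064,0.0062,0,-0.0003,0]]]'
python3 - <<'E'
from h import *
s=sense(); print(s['ee_pos'],s['force']@s['eef_rot'],s['moment'])
E
```

```text
time_s: 6.85
ee_pos: [0.5983, -0.1039, 0.1404]
eef_rot: [[0.994, -0.015, 0.108], [-0.109, -0.161, 0.981], [0.003, -0.987, -0.162]]
force: [-6.1, 2.7, -3.0]
gripper_width: 0.008
[ 0.59831745 -0.10393221  0.14035073] [-6.37017111  2.62694553  2.51029551] [0.58019221 1.2097629  0.26323833]
```

```bash
cat > f.py <<'E'
from h import *
s=sense(); R=s['eef_rot']; g=-(np.arctan2(R[1,0],R[0,0])-yaw); p,_=tgt(g,.16)
print('g',round(g,4),'f_tool',np.round(s['force']@R,1),'pos err n',np.round((s['ee_pos']-p)@R,4),'M',np.round(s['moment'],2))
E
python3 -m crank '[[[0,-0.01,-0.0016,0.0015,0,0,0],[0,-0.02,-0.003,0.0031,0,0,0],[0,-0.03,-0.005,0.0046,0,-0.0002,0],[0,-0.04,-0.0064,0.0062,0,0,0],[0,-0.04,-0.0064,0.0062,0,0,0]]]'; python3 f.py;  python3 -m crank '[[[0,-0.005,-0.0008,0.0008,0,0,0],[0,-0.01,-0.0016,0.0016,0,0,0],[0,-0.01,-0.0016,0.0016,0,0,0]]]'; python3 f.py
```

```text
time_s: 7.35
ee_pos: [0.6045, -0.1047, 0.1405]
eef_rot: [[0.998, -0.008, 0.069], [-0.069, -0.162, 0.984], [0.003, -0.987, -0.162]]
force: [-6.4, 0.6, -4.0]
gripper_width: 0.0077
g -0.0008 f_tool [-6.4  3.9  0.8] pos err n [ 0.0011 -0.0009 -0.0003] M [0.2  1.21 0.27]
time_s: 7.65
ee_pos: [0.6059, -0.1049, 0.1405]
eef_rot: [[0.998, -0.007, 0.059], [-0.059, -0.163, 0.985], [0.003, -0.987, -0.163]]
force: [-7.7, 0.5, -2.5]
gripper_width: 0.0078
g -0.0107 f_tool [-7.7  2.4  0.4] pos err n [ 0.001  -0.0009 -0.0003] M [0.16 1.38 0.19]
```

```bash
python3 -m crank '[[[0,-0.005,-0.0008,0.0008,0,0,0],[0,-0.01,-0.0016,0.0016,0,0,0],[0,-0.01,-0.0016,0.0016,0,0,0]]]'|grep force; python3 f.py
```

```text
force: [-6.6, 0.3, -2.1]
g -0.0209 f_tool [-6.6  2.1  0.3] pos err n [ 0.001  -0.0009 -0.0003] M [0.   1.43 0.27]
```

```bash
python3 -m crank '[[[0,-0.003,-0.0004,0.0004,0,0,0],[0,-0.005,-0.0008,0.0008,0,0,0],[0,-0.005,-0.0008,0.0008,0,0,0]]]'|grep force; python3 f.py
```

```text
force: [-7.0, -0.3, -1.9]
g -0.0258 f_tool [-6.9  1.9 -0.3] pos err n [ 0.001  -0.0009 -0.0003] M [-0.04  1.53  0.22]
```

```bash
python3 -m crank '[[[0,-0.003,-0.0004,0.0004,0,0,0],[0,-0.005,-0.0008,0.0008,0,0,0],[0,-0.005,-0.0008,0.0008,0,0,0]]]'|grep force; python3 f.py
```

```text
force: [-7.1, -1.3, -1.8]
g -0.0308 f_tool [-7.1  2.  -1.2] pos err n [ 0.001  -0.0009 -0.0003] M [-0.02  1.46  0.22]
```

```bash
python3 -m crank '[[[0,-0.003,-0.0004,0.0004,0,0,0],[0,-0.005,-0.0008,0.0008,0,0,0],[0,-0.005,-0.0008,0.0008,0,0,0]]]'|grep force; python3 f.py
```

```text
force: [-8.4, -0.8, -2.3]
g -0.036 f_tool [-8.4  2.4 -0.7] pos err n [ 0.001  -0.0009 -0.0002] M [-0.13  1.49  0.17]
```

```bash
python3 -m crank '[[[0,-0.003,-0.0004,0.0004,0,0,0],[0,-0.003,-0.0004,0.0004,0,0,0],[0,-0.003,-0.0004,0.0004,0,0,0]]]'|grep force; python3 f.py
```

```text
force: [-7.9, -1.6, -1.6]
g -0.0389 f_tool [-7.9  1.9 -1.5] pos err n [ 0.001  -0.0009 -0.0002] M [-0.17  1.52  0.26]
```

Run:
```python
from h import *
c=snap('top','t4');s=snap('scene','s4')
a=cv2.resize(s['image'][150:250,220:320,::-1],None,fx=4,fy=4,interpolation=cv2.INTER_CUBIC);b=cv2.resize(c['image'][140:240,360:460,::-1],None,fx=4,fy=4,interpolation=cv2.INTER_CUBIC)
cv2.imwrite('pics/j4.png',np.hstack([a,b]))
```

```text
(no output)
```

View pics/j4.png

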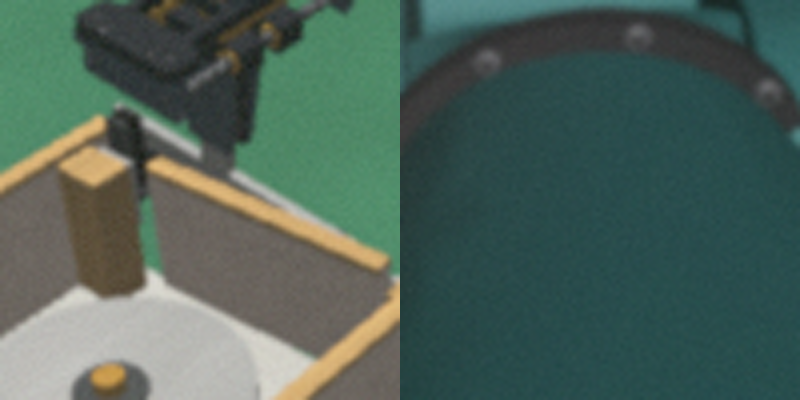

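```bash
python3 -m crank '[[[0,-0.003,-0.0005,0.0005,0,0,0],[0,-0.003,-0.0005,0.0005,0,0,0],[0,-0.003,-0.0005,0.0005,0,0,0]]]'|grep force; python3 f.py
```

```text
force: [-7.4, -0.9, -2.1]
g -0.042 f_tool [-7.3  2.3 -0.8] pos err n [ 0.001  -0.0009 -0.0002] M [-0.25  1.5   0.23]
```

```bash
python3 -m crank '[[[0,-0.003,-0.0005,0.0005,0,0,0],[0,-0.003,-0.0005,0.0005,0,0,0],[0,-0.003,-0.0005,0.0005,0,0,0]]]'|grep force; python3 f.py
```

```text
force: [-7.6, -1.7, -1.9]
g -0.045 f_tool [-7.6  2.1 -1.6] pos err n [ 0.0011 -0.001  -0.0002] M [-0.24  1.53  0.24]
```

```bash
python3 -m crank '[[[0,-0.003,-0.0005,0.0005,0,0,0],[0,-0.003,-0.0005,0.0005,0,0,0],[0,-0.003,-0.0005,0.0005,0,0,0]]]'|grep force; python3 f.py
```

```text
force: [-8.1, -1.7, -0.5]
g -0.048 f_tool [-8.   0.8 -1.8] pos err n [ 0.0009 -0.0009 -0.0002] M [-0.28  1.67  0.2 ]
```

```bash
python3 -m crank '[[[0,-0.003,-0.0005,0.0005,0,0,0],[0,-0.003,-0.0005,0.0005,0,0,0],[0,-0.003,-0.0005,0.0005,0,0,0]]]'|grep force; python3 f.py
```

```text
force: [-10.9, -2.8, 0.4]
g -0.0509 f_tool [-10.9   0.1  -3.1] pos err n [ 0.0007 -0.0009 -0.0002] M [-0.32  2.04  0.07]
```

```bash
python3 -m crank '[[[0,-0.003,-0.0005,0.0005,0,0,0],[0,-0.003,-0.0005,0.0005,0,0,0],[0,-0.003,-0.0005,0.0005,0,0,0]]]'|grep force; python3 f.py
```

```text
force: [-13.6, -1.7, 2.7]
g -0.0538 f_tool [-13.6  -2.3  -2.4] pos err n [ 0.0005 -0.0009 -0.0002] M [-0.38  2.39 -0.01]
```

```bash
python3 -m crank '[[[0,0.006,0.001,-0.001,0,0,0],[0,0.013,0.002,-0.002,0,0,0],[0,0.013,0.002,-0.002,0,0,0]]]'|grep force; python3 f.py
python3 - <<'E'
from h import *
p0,R0=tgt(-.041,.16)
for f in(.13,.1,.08,.06,.04,.02,0): print(f,delta(*tgt(-.041,f),p0,R0))
p0,R0=tgt(-.041,.08)
for f in(.06,.04,.03,.02,.01,0,-.01): print(f,delta(*tgt(-.041,f),p0,R0))
E
```

```text
force: [-5.8, -0.1, -2.1]
g -0.0409 f_tool [-5.8  2.1  0.1] pos err n [ 0.0013 -0.001  -0.0002] M [-0.15  1.35  0.28]
0.13 [ 0.03    0.      0.     -0.      0.003  -0.0009]
0.1 [ 0.06   -0.      0.     -0.      0.0061 -0.0017]
0.08 [ 0.08    0.      0.      0.      0.0081 -0.0022]
0.06 [ 0.1     0.      0.     -0.      0.0101 -0.0026]
0.04 [ 0.12    0.      0.      0.      0.0122 -0.003 ]
0.02 [ 0.14   -0.      0.      0.      0.0143 -0.0033]
0 [ 0.16   -0.      0.     -0.      0.0163 -0.0037]
0.06 [ 0.02    0.      0.     -0.      0.002  -0.0006]
0.04 [ 0.04    0.      0.      0.      0.004  -0.0012]
0.03 [ 0.05   -0.      0.     -0.      0.005  -0.0014]
0.02 [ 0.06   -0.      0.     -0.      0.0061 -0.0017]
0.01 [ 0.07    0.      0.      0.      0.0071 -0.0019]
0 [ 0.08   -0.      0.     -0.      0.0081 -0.0022]
-0.01 [ 0.09    0.      0.     -0.      0.0091 -0.0024]
```

```bash
python3 -m crank '[[[0.02,0,0,0,0.002,-0.0006,0],[0.04,0,0,0,0.004,-0.0012,0],[0.06,0,0,0,0.006,-0.0017,0],[0.07,0,0,0,0.007,-0.002,0],[0.07,0,0,0,0.007,-0.002,0]]]'|grep force; python3 f.py
```

```text
force: [-6.7, 0.3, -2.4]
g -0.0408 f_tool [-6.7  2.4  0.3] pos err n [ 0.0013  0.006  -0.0027] M [0.1  1.31 0.3 ]
```

```bash
python3 -m crank '[[[0.005,0,0,0,0.0005,-0.0002,0],[0.01,0,0,0,0.001,-0.0003,0],[0.01,0,0,0,0.001,-0.0003,0]]]'|grep force; python3 f.py
```

```text
force: [-6.0, -1.4, -1.7]
g -0.0412 f_tool [-6.   1.8 -1.4] pos err n [ 0.0013  0.0068 -0.003 ] M [-0.16  1.4   0.35]
```

```bash
python3 -m crank '[[[0.005,0,0,0,0.0005,-0.0002,0],[0.01,0,0,0,0.001,-0.0003,0],[0.01,0,0,0,0.001,-0.0003,0]]]'|grep force; python3 f.py
```

```text
force: [-7.0, -0.2, -1.2]
g -0.0412 f_tool [-7.   1.2 -0.4] pos err n [ 0.0013  0.0078 -0.0034] M [-0.21  1.37  0.4 ]
```

```bash
python3 -m crank '[[[0.01,0,0,0,0.001,-0.0003,0],[0.02,0,0,0,0.002,-0.0006,0],[0.02,0,0,0,0.002,-0.0006,0]]]'|grep force; python3 f.py
```

```text
force: [-6.3, -0.5, -1.0]
g -0.041 f_tool [-6.3  1.  -0.7] pos err n [ 0.0013  0.0098 -0.0043] M [-0.11  1.39  0.36]
```

```bash
python3 -m crank '[[[0.01,0,0,0,0.001,-0.0003,0],[0.02,0,0,0,0.002,-0.0005,0],[0.02,0,0,0,0.002,-0.0005,0]]]'|grep force; python3 f.py
```

```text
force: [-6.7, -1.7, -1.6]
g -0.0412 f_tool [-6.7  1.7 -1.8] pos err n [ 0.0013  0.0116 -0.0051] M [-0.24  1.44  0.45]
```

```bash
python3 -m crank '[[[0.005,0,0,0,0.0005,-0.0001,0],[0.01,0,0,0,0.001,-0.0003,0],[0.01,0,0,0,0.001,-0.0003,0]]]'|grep force; python3 f.py
```

```text
force: [-7.3, -2.7, -0.6]
g -0.0413 f_tool [-7.2  0.6 -2.9] pos err n [ 0.0013  0.0125 -0.0055] M [-0.42  1.48  0.42]
```

```bash
python3 -m crank '[[[0.005,0,0,0,0.0005,-0.0001,0],[0.01,0,0,0,0.001,-0.0003,0],[0.01,0,0,0,0.001,-0.0003,0]]]'|grep force; python3 f.py
```

```text
force: [-6.1, -2.9, -0.5]
g -0.0414 f_tool [-6.   0.5 -3.1] pos err n [ 0.0013  0.0135 -0.006 ] M [-0.47  1.51  0.48]
```

```bash
python3 -m crank '[[[0.005,0,0,0,0.0005,-0.0001,0],[0.01,0,0,0,0.001,-0.0002,0],[0.01,0,0,0,0.001,-0.0002,0]]]'; python3 f.py;python3 - <<'E'
from h import *
s=snap('scene','s5')
cv2.imwrite('pics/s5c.png',cv2.resize(s['image'][150:250,210:330,::-1],None,fx=5,fy=5,interpolation=cv2.INTER_CUBIC))
E
```

```text
time_s: 13.65
ee_pos: [0.6108, -0.1117, 0.1252]
eef_rot: [[1.0, 0.002, 0.028], [-0.028, -0.004, 1.0], [0.003, -1.0, -0.004]]
force: [-8.8, -4.3, 0.4]
gripper_width: 0.0078
g -0.0415 f_tool [-8.6 -0.4 -4.6] pos err n [ 0.0013  0.0144 -0.0064] M [-0.63  1.56  0.46]
```

View pics/s5c.png

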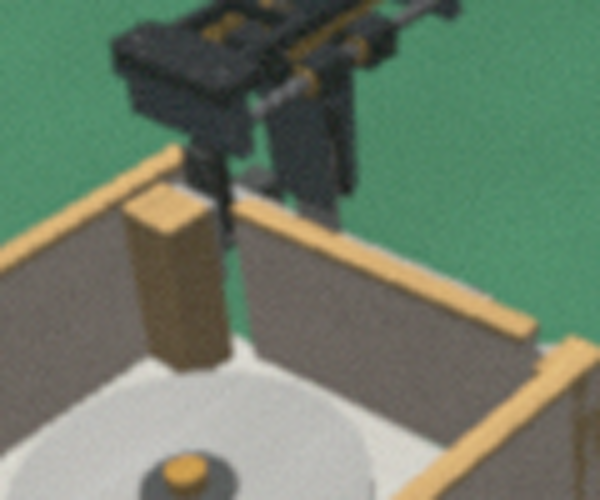

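```bash
python3 -m crank '[[[0.004,0,0,0,0.0005,0,0],[0.004,0,0,0,0.0005,0,0]]]'|grep -E 'ee_pos|force'; python3 f.py; python3 -m crank '[[[0.004,0,0,0,0,0,0.03],[0.004,0,0,0,0,0,0.15],[0.004,0,0,0,0,0,0.3],[0.004,0,0,0,0,0,0.4],[0.004,0,0,0,0,0,0.5]]]'; python3 f.py
```

```text
ee_pos: [0.6109, -0.1118, 0.1249]
force: [-7.9, -3.8, 0.3]
g -0.0416 f_tool [-7.8 -0.3 -4.1] pos err n [ 0.0014  0.0147 -0.0065] M [-0.83  1.62  0.47]
time_s: 14.4
ee_pos: [0.612, -0.1114, 0.1251]
eef_rot: [[1.0, 0.006, 0.028], [-0.028, 0.005, 1.0], [0.005, -1.0, 0.006]]
force: [0.5, -1.1, 0.2]
gripper_width: 0.0346
g -0.0414 f_tool [ 0.6 -0.2 -1.1] pos err n [ 0.0024  0.0144 -0.0062] M [-0.07  0.07  0.05]
```

Free of contact. Open a bit more and withdraw upwards, then away so the cameras can see.

```bash
python3 -m crank '[[[0,0,0,0,0,0,0.6],[0,0,0,0,0,0,0.7],[0,0,0,0,-0.02,0,0.7],[0,0,0,0,-0.05,0,0.7],[0,0,0,0,-0.09,0,0.7]]]'; python3 -m crank '[[[0,0,0,-0.04,-0.03,0.02,0.7],[0,0,0,-0.06,-0.05,0.06,0.7],[0,0,0,-0.06,-0.05,0.11,0.7],[0,0,0,-0.06,-0.05,0.16,0.7],[0,0,0,-0.06,-0.05,0.21,0.7]]]';python3 -m crank '[[[0,0,0,0,0,0.05,0.7],[0,0,0,0,0,0.1,0.7],[0,0,0,0,0,0.15,0.7],[0,0,0,0,0,0.15,0.7],[0,0,0,0,0,0.15,0.7]]]'
python3 - <<'E'
from h import *
s=snap('scene','s6');c=snap('top','t6')
a=cv2.resize(s['image'][150:250,220:320,::-1],None,fx=4,fy=4,interpolation=cv2.INTER_CUBIC);b=cv2.resize(c['image'][140:240,350:450,::-1],None,fx=4,fy=4,interpolation=cv2.INTER_CUBIC)
cv2.imwrite('pics/j6.png',np.hstack([a,b]))
P=pts(c);im=c['image'].astype(int);L=(P-H)@np.stack([GX,GY,Zw],1)
for l in(-.239,-.195,-.16,-.09):
    m=(abs(L[...,1]-l)<.007)&(abs(L[...,0])<.04)&(im.min(2)>110)&(L[...,2]>.07); print(l,m.sum(),np.round(np.median(L[m],0),4))
t0=load('top0')
print('bystander diff', [np.abs(t0['image'][r].astype(int)-c['image'][r]).mean().round(1) for r in (np.s_[150:195,250:295],np.s_[210:255,258:296],np.s_[138:175,448:485])])
E
```

```text
time_s: 14.9
ee_pos: [0.61, -0.1118, 0.2144]
eef_rot: [[1.0, 0.002, 0.028], [-0.028, 0.006, 1.0], [0.002, -1.0, 0.006]]
force: [-0.1, -1.0, 1.3]
gripper_width: 0.0637
time_s: 15.4
ee_pos: [0.5564, 0.0993, 0.2664]
eef_rot: [[1.0, 0.006, 0.029], [-0.029, 0.006, 1.0], [0.006, -1.0, 0.006]]
force: [-0.2, -1.0, -0.4]
gripper_width: 0.0639
time_s: 15.9
ee_pos: [0.5606, 0.2482, 0.2663]
eef_rot: [[1.0, 0.004, 0.026], [-0.026, 0.006, 1.0], [0.004, -1.0, 0.006]]
force: [0.7, -0.5, 0.8]
gripper_width: 0.0635
-0.239 40 [ 2.000e-04 -2.380e-01  1.008e-01]
-0.195 80 [ 0.0084 -0.1938  0.1021]
-0.16 59 [-0.0006 -0.1596  0.1555]
-0.09 76 [ 0.0046 -0.0903  0.1023]
bystander diff [np.float64(15.3), np.float64(18.0), np.float64(19.0)]
```

View pics/j6.png

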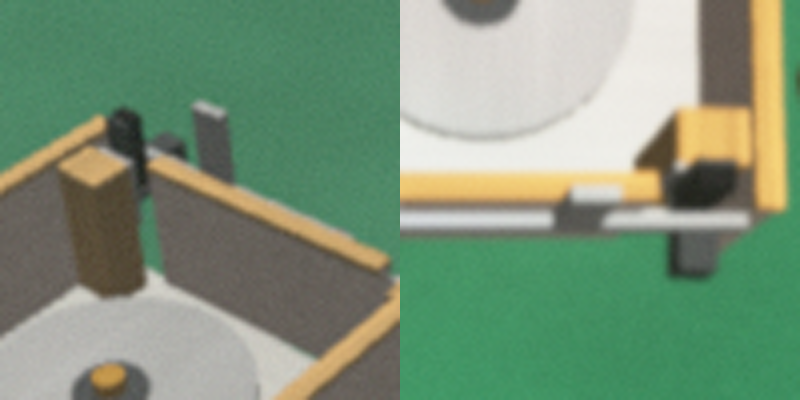

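Run:
```python
from h import *
a,b=load('top0')['image'],load('top0')['image']*0+load('t6')['image']
print('plain bench noise',np.abs(a[300:350,300:400].astype(int)-b[300:350,300:400]).mean())
g=lambda i:cv2.GaussianBlur(i,(0,0),1.5)
for n,r in (('vise',np.s_[150:195,250:295]),('tray',np.s_[210:255,258:296]),('jar',np.s_[138:175,448:485])):
    A,B=[np.float32(cv2.cvtColor(g(i)[r],cv2.COLOR_RGB2GRAY)) for i in(a,b)]; print(n,cv2.phaseCorrelate(A,B))
s=sense(); print(s['force'],abs(s['qvel']).max(),s['time_s']); hand_in()
```

```text
plain bench noise 17.558066666666665
vise ((0.45287984920594937, 0.4161960537305873), 1.2498249214078174)
tray ((-0.014246173901433679, 0.4106079506006921), 1.1799542411168416)
jar ((-0.004483623327391939, 0.011327088517219863), 0.9917000867426395)
[0.5130069  0.02704169 0.25169136] 0.016665369349745322 16.0
the job is handed in; nothing more can be done
```

The gate is shut and latched, the gripper has let go and moved clear, and the job was handed in at 16 s; no verdict was reported.

**How it went:** I gripped the tab and raised the bar about 0.16 rad. I swung the gate in until the bar felt the rubber back stop at a gate angle of about -0.05 rad. The extra force was about 6 N at the tab, which I estimate at 4 N on the stop. I then backed off to the middle of the slot (about -0.041 rad), lowered the bar to level and released it.

**Last checks:**
- **Latch and gate:** The last picture shows the bar lying between the striker and the back stop. Its top measures about 101–102 mm above the bench, against 101 mm expected when fully dropped. The gate stayed shut by itself after release.
- **Robot:** The wrist force was about 0.6 N, so the robot was touching nothing.
- **Bystanders:** The jar, ball vise and tray shifted less than about 0.6 px (roughly 1 mm) between the first and last pictures.

**Disagreements:**
- **Hinge position:** The position I got from the tab differed by about 8 mm from one that assumed the guard was symmetric. I used the tab-based one, which matched the 225 mm distance to the catch.
- **Catch position:** The catch looked about 8 mm further in than nominal in the pictures. The felt contact gave about 7 mm.
- **Image differences:** The raw differences around the bystanders looked high (15–19). Plain bench differed by 17.6, so this was camera noise.

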